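# Brush flux onto a coil terminal

## Task

Pick up the flux brush from its rest, dip its bristles into the small low steel pot until the tips are more than half-way down inside it, then lightly touch the bristle tips to the round metal terminal pad on top of the coil's circuit board. Finally lay the brush back in the two notches of its rest, bristles pointing the same way as before. Do not push the pot about or tip it, do not press hard on the coil, and leave the other things on the bench where they are.

Things in the scene. Friction and masses are not known exactly. Their poses are not given: they have to be found in the camera images.
- brush_mid (a point): Grip point of the flux brush, on the centre line of its wooden handle (12 mm wide in y, 10 mm high in z). The straight brush lies along x, bristles towards -x; handle from x = -55 to +85 mm, round steel ferrule 9.6 mm thick to x = -82, tan bristles to x = -108. Starts level in the rest, about midway between the uprights, about 43 mm above the table.
- brush_tip (a point): End of the bristles (10 mm wide, 6 mm high), on the centre line, 108 mm from brush_mid towards -x. The bristle tuft is springy: it bends up and down (about the brush's y axis, pivoting 28 mm behind its end) by at most 0.6 rad, at 0.08 N m/rad, so that 5 mm of pressing gives about 1 N.
- rest: Brush rest, fixed: dark base plate 120 x 60 x 6 mm, two aluminium uprights 8 mm thick (x), 36 mm wide, at x = -38 and +38 mm, 68 mm free between them. Each has a notch open at the top: floor 38 mm above the table, 14 mm wide, flaring to about 27 mm at the top, 55 mm up. Origin under the base plate's centre; x along the brush (bristles towards -x), z up.
- rest_mid (a point): Where brush_mid is when the brush lies centred in its rest: midway between the notches, 43 mm above the table; axes as those of the rest.
- pot_rim (a point): Centre of the mouth of the small low open steel pot, a loose plain round cup of about 0.15 kg: 64 mm outside diameter, 56 mm inside, 34 mm high, floor 5 mm thick. This point is 34 mm above the table; z up.
- pot: The same pot; origin at the centre of its underside, z up.
- coil: Coil with a circuit board on top, fixed: copper winding between flanges 72 mm across, board 92 (x) x 76 (y) mm with its upper face 57 mm above the table. Components on it are up to 11 mm high along the edge at -x, up to 5 mm along the edges at +y and -y; the edge at +x is bare. Origin under its centre, on the table; z up.
- pad: Bare metal terminal pad on the coil's board: a flat disc 22 mm across and 3 mm thick, 10 mm from the board's centre towards the coil's +x. Origin at the centre of its underside, 57 mm above the table.
- pad_top (a point): Centre of the pad's upper face, 60 mm above the table.
- brush: The loose flux brush, about 45 g; origin on the handle's underside, 5 mm below brush_mid; same axes.
- motor: Bystander: small steel motor, 24 mm thick, 50 mm long, lying. Origin under it.
- cells: Bystander: holder with four cells, 58 x 64 x 18 mm. Origin under its centre.
- carton: Bystander: flat yellow carton, 85 x 140 x 22 mm. Origin under its centre.
- adaptor: Bystander: black plug-in adaptor, 75 x 52 x 36 mm. Origin under its centre.
- tin: Bystander: tall empty aluminium tin, 90 mm across, 75 mm high (not the pot). Origin under its centre.
- spool: Bystander: spare copper coil without a board, 68 mm across, 40 mm high. Origin under its centre.
- driver: Bystander: screwdriver, 160 mm long, lying on the table.
Things that resemble listed ones, but are neither listed nor needed, are in the scene too. What is shaped like the pot but red is not meant.

How it is judged (in metres and radians):
On the way, in this order (a step that is already met when the one before it is completed fails the run):
1. the bristle tips are inside the small pot, at least 12 mm below its rim (half-way down) (horizontal distance between brush_tip and pot_rim below 0.028 m and z of brush_tip in the frame of pot_rim between -0.036 and -0.012 m), for 0.2 s.
2. the bristle tips touch the terminal pad (horizontal distance between brush_tip and pad_top below 0.013 m and z of brush_tip in the frame of pad_top below 0.012 m and contact force between brush and pad above 0.05 N), for 0.2 s.
At the end, for the whole second after the job is handed in: The brush lies still in both notches of its rest, bristles at the rest's -x end: brush_mid within 15 mm of rest_mid along the rest, 8 mm sideways and 6 mm in height, turned less than 0.12 rad from the rest's x axis. The pot stands upright (within 0.1 rad) and still, within 20 mm of where it started (x of brush_mid in the frame of rest_mid between -0.015 and 0.015 m and y of brush_mid in the frame of rest_mid between -0.008 and 0.008 m and z of brush_mid in the frame of rest_mid between -0.006 and 0.006 m and angle between the x axis of brush and the x axis of rest, either way round below 0.12 rad and x of brush_tip in the frame of rest_mid below -0.08 m and linear speed of each of brush, pot below 0.02 m/s and angle between pot's own z axis and vertical below 0.1 rad); the robot touches nothing.
It fails at once if the pot is pushed more than 20 mm or tipped more than 0.35 rad (distance of pot from where it was at the start of the episode above 0.02 m or angle between pot's own z axis and vertical above 0.35 rad).
It fails at once if the brush, fingers or arm press on the coil, its board or its pad with more than 10 N (contact force between any of brush, the fingers, the arm and coil above 10 N).
It fails at once if another thing on the bench is moved more than 30 mm (distance of any of motor, cells, carton, adaptor, tin, spool, driver from where it was at the start of the episode above 0.03 m).
It also fails if it takes over 64 s, if anything falls off the work surface, if the arm or the gripper's body presses on something with over 40 N, if the wrist force passes 120 N, or if a joint passes its speed limit or range.

## Robot

A 6-joint arm with a two-finger parallel gripper is mounted at the origin on the work surface. World frame = base frame: x ahead of the robot, y to its left, z up, the work surface at z = 0. Lengths are in m, angles in degrees, forces in N, time in s.
With the tool pointing down it reaches from about 0.3 to 0.75 m from the base axis. Payload 8.5 kg.
Tool frame: the origin (TCP) lies midway between the tips of the shut fingers; the grasp point (between the pads) lies env.tcp_to_grasp behind it (env.tcp_to_grasp is the distance from the TCP to the grasp point, in m); z points along the fingers, y is the line along which they close (so a half turn about z gives the same grasp; the last joint's range is limited). The gripper opens to 85 mm and grips with 20 to 120 N. Pads are 22 mm wide; open, the fingers measure 114 mm over their backs; the gripper's body (76 mm by 85 mm) begins 54 mm behind the grasp point. The pads swing forward as they close: fully open they stand 13 mm farther back than shut.
Start: joints at [-77.538, 21.807, 74.336, -0, 83.858, -12.336], TCP at [0.231, -0.499, 0.231] pointing down, gripper open.
Joint ranges: [-178.18, 178.18], [-50.72, 133.34], [12.68, 142.11], [-81.47, 261.47], [9.98, 163.14], [-165.26, 165.26]. Speed limits (degrees/s): [136.94, 136.94, 180, 180, 180, 180].

## Interface

Orientations are given as a 3x3 rotation matrix whose columns are the frame's x, y, z axes.
In Python, from rig import observe, optics, job, env gives the robot as it stands. The module is installed in compiled form; this text tells all that it offers.
- The arm moves only by the shell command python3 -m jog 'ROWS' [FORCE]. ROWS is JSON, a list of rows, each a list of 7 numbers: the turn, a rotation vector about the tool's x, y, z in rad, then the shift along the tool's x, y, z in m, then the opening in per cent of the stroke, from 0 (shut) to 100 (fully open). A call has 1 to 10 rows; each row shifts and turns the commanded pose from where the row before left it, along the tool's axes as they then stand; what a row does not reach is not made up. A row lasts 1/8 s, in which the tool goes at most 62.5 mm and 10.7 degrees, less where a joint would pass 70% of its speed; a pose out of reach is approached as far as the arm can. A call is refused whole if a number of a shift passes 0.0625 or a number of a turn 0.188, either way. A call with a gripper value outside its range is refused whole. The fingers move at their own pace and stop on an object; FORCE is the grip in N (left out, the last holds). Time passes only in rows, so rows that do not move let the fingers close. It gives the time, the measured TCP pose, the force, the opening and the grip force at its end, in the units of the state.
- observe(): the state, without advancing time (a new reading comes with each control period).
- optics.get_image(name): name is "scene" or "top" or "wrist"; returns a dict with "pixels" (384x512x3 uint8, red, green, blue), "mtx" (3x3 intrinsics, pixels), "rvec" (rotation vector, rad) and "tvec" (3), from world to camera coordinates, as OpenCV has them. Camera axes: x right, y down, z forward; pixel columns grow to the right and rows downward; lengths in m; the calibration is good to about 2 mm. A picture is of the moment at which its call begins. There is no depth.
- job.close_job(): hands the job in; it is judged then, once.
The state is a dict: "time_s": time; "q": joint angles; "qvel": joint speeds; "joint_efforts": joint torques, N m; "position": TCP position; "tool_rot": TCP orientation; "ft_force": force on the tool from outside, world axes, zero at the start; "wrist_torque": the same for the moment, N m; "grip_width": finger opening in m; "gripper_force": force on a finger pad.
Only numpy, scipy, OpenCV 4.12 (cv2) and the standard library are available. Lean on these libraries where they do the work, as an engineer would, in place of code of your own. Each camera call takes 0.05 s, during which the arm holds its last target. There are 200 camera calls.

## Working session

There is one attempt and no reset: what is moved stays moved. The work goes in short steps, Python scripts to look and compute and a shell command to move; the robot and the scene stay as the last step left them, time stands still between calls to the robot, and variables do not carry over. Pictures are saved under pics/ and viewed, at most 10 in all, crops included, and the job is handed in when it is done.

```bash
mkdir -p pics; python3 - <<'E'
from rig import observe, optics, env
import cv2,numpy as np
s=observe();print(s['time_s'],s['position'],np.round(s['tool_rot'],3),s['grip_width'],env.tcp_to_grasp)
for n in('top','scene'):
    d=optics.get_image(n);np.savez(f'pics/{n}0.npz',**d)
    cv2.imwrite(f'pics/{n}0.png',cv2.resize(d['pixels'][...,::-1],(800,600),interpolation=cv2.INTER_CUBIC))
    R=cv2.Rodrigues(np.array(d['rvec'],float))[0];print(n,np.round(-R.T@np.ravel(d['tvec']),3),d['mtx'][0][0])
E
```

```text
0.0 [ 0.2306192  -0.4989993   0.23069817] [[ 0.908  0.419 -0.   ]
 [ 0.419 -0.908  0.001]
 [ 0.    -0.001 -1.   ]] 0.08521980240079755 0.0187
top [0.365 0.01  1.116] 393.69373134513717
scene [ 1.171 -0.895  0.916] 412.7717301878548
```

View pics/top0.png

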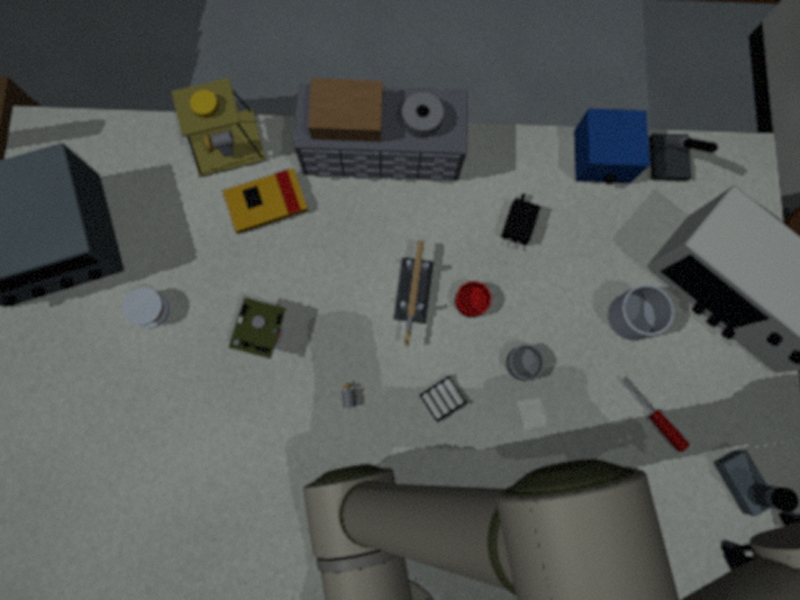

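View pics/scene0.png

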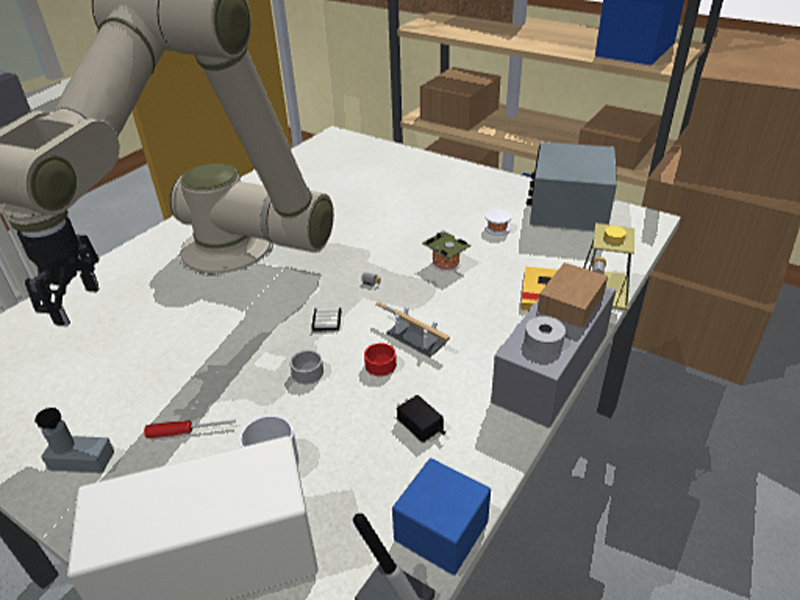

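Top view: brush and rest at (414,290), grey pot at (525,362), red look-alike at (473,299), tall tin at (645,310), coil with green board at (258,325), and a white-topped look-alike spool at (145,306). The grey low cup at (525,362) fits the pot, because the red one is excluded and the tin is 90 mm across. I'll confirm this in an enlarged crop.

```bash
cat > h.py <<'E'
import numpy as np,cv2
def cam(d): return cv2.Rodrigues(np.array(d['rvec'],float))[0],np.ravel(d['tvec']),np.array(d['mtx'],float)
def ray(d,u,v,z):
    R,t,K=cam(d);c=-R.T@t;r=R.T@np.linalg.inv(K)@[u,v,1];return c+r*(z-c[2])/r[2]
def proj(d,p):
    R,t,K=cam(d);return cv2.projectPoints(np.array(p,float).reshape(-1,1,3),R,t,K,None)[0].reshape(-1,2)
def crop(d,cu,cv,w,h,f):
    u0,v0=int(cu-w/2),int(cv-h/2);im=cv2.resize(d['pixels'][v0:v0+h,u0:u0+w,::-1],None,fx=f,fy=f,interpolation=cv2.INTER_CUBIC)
    for u in range(u0-u0%10+10,u0+w,10): cv2.line(im,((u-u0)*f,0),((u-u0)*f,5),(0,0,255),1);cv2.putText(im,str(u),((u-u0)*f-8,15),0,.33,(0,0,255))
    for v in range(v0-v0%10+10,v0+h,10): cv2.line(im,(0,(v-v0)*f),(5,(v-v0)*f),(0,0,255),1);cv2.putText(im,str(v),(6,(v-v0)*f+4),0,.33,(0,0,255))
    return im
E
python3 - <<'E'
from h import *
t=np.load('pics/top0.npz');s=np.load('pics/scene0.npz')
a=[crop(t,265,187,50,74,4),crop(t,336,230,74,74,4)[:, :],crop(t,165,208,74,74,4)]
b=[crop(s,265,210,74,74,4),crop(s,196,234,50,74,4),crop(s,285,160,74,74,4)]
cv2.imwrite('pics/m.png',np.vstack([np.hstack(a),np.hstack(b)]))
E
```

```text
(no output)
```

View pics/m.png

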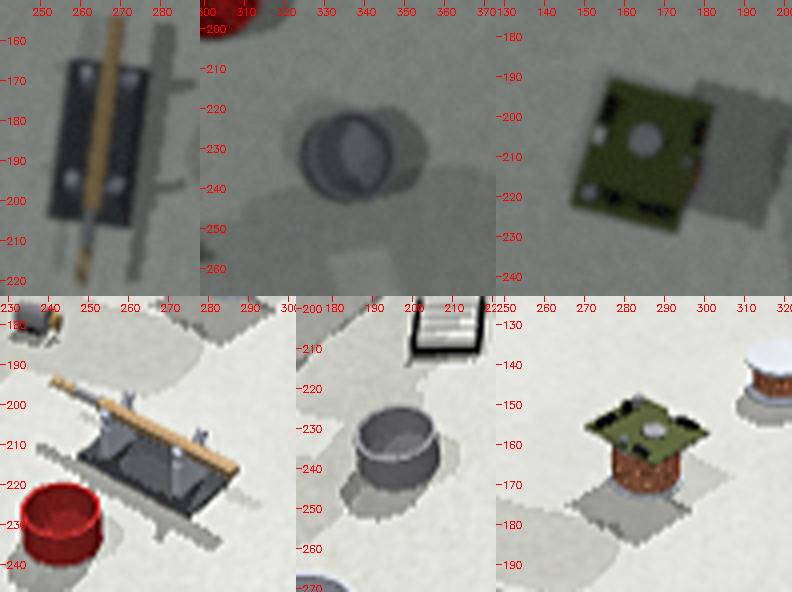

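Crops confirm: the grey pot's rim is at top pixel (335.5,232). Brush bristles are at (260.5,220.5), towards the robot, and the butt is at (269.5,154). The pad is at (165,206).

```bash
python3 - <<'E'
from h import *
np.set_printoptions(precision=4,suppress=True)
t=np.load('pics/top0.npz');s=np.load('pics/scene0.npz')
tip=ray(t,260.5,220.5,.043);butt=ray(t,269.5,154,.043);d=butt-tip
print('brush',tip,butt,np.linalg.norm(d),'yaw',np.degrees(np.arctan2(d[1],d[0])))
print('mid',tip+d*108/193, 'ferr start(-55)',ray(t,263,202.5,.043),tip+d*53/193)
P=[ray(t,128+x/4,171+y/4,.057) for x,y in((111,76),(220,104),(183,232),(74,205))]
P=np.array(P);print('board',P,P.mean(0),np.linalg.norm(P-np.roll(P,-1,0),axis=1));
print('pad',ray(t,165.2,206,.06))
print('pot top',ray(t,335.5,232,.034),'scene',ray(s,196.7,233.3,.034))
print('scene pad',ray(s,248+ (655-496)/4,123+(430-296)/4,.06),'scene tip',ray(s,228+52/4,173+(380-296)/4,.043),'butt',ray(s,228+238/4,173+(469-296)/4,.043))
# segmentation: outer silhouette of pot projected
E
```

```text
brush [ 0.4975 -0.0271  0.043 ] [ 0.6877 -0.0481  0.043 ] 0.19128641778210928 yaw -6.316844263795181
mid [ 0.6039 -0.0389  0.043 ] ferr start(-55) [ 0.5477 -0.0328  0.043 ] [ 0.5498 -0.0329  0.043 ]
board [[0.571  0.2612 0.057 ]
 [0.5539 0.186  0.057 ]
 [0.4661 0.2053 0.057 ]
 [0.4821 0.2793 0.057 ]] [0.5183 0.233  0.057 ] [0.0771 0.0899 0.0757 0.0907]
pad [0.5272 0.2319 0.06  ]
pot top [ 0.4728 -0.2351  0.034 ] scene [ 0.4866 -0.248   0.034 ]
scene pad [0.5302 0.2303 0.06  ] scene tip [ 0.4978 -0.028   0.043 ] butt [ 0.689 -0.043  0.043]
```

```bash
python3 -c "
from h import *
s=np.load('pics/scene0.npz');print(ray(s,196.5,231.3,.034))"
python3 -m jog '[[0,0,0.18,0,0,0,60],[0,0,0.18,0,0,0,60],[0,0,0.178,0,0,0,60],[0,0,0,0.0323,-0.0497,0,60],[0,0,0,0.0323,-0.0497,0,60],[0,0,0,0.0323,-0.0497,0,60],[0,0,0,0.0323,-0.0497,0,60],[0,0,0,0.0323,-0.0497,0,60]]' 40
python3 -m jog '[[0,0,0,0.0323,-0.0497,0,60],[0,0,0,0.0323,-0.0497,0,60],[0,0,0,0.0323,-0.0497,0,60],[0,0,0,0.0323,-0.0497,0,60],[0,0,0,0.0323,-0.0497,0,60],[0,0,0,0,0,0.03,60],[0,0,0,0,0,0,60]]'
```

```text
[ 0.48036453 -0.2415522   0.034     ]
time_s: 1.1
position: [0.4182, -0.2674, 0.2312]
tool_rot: [[0.994, -0.105, -0.0], [-0.105, -0.994, 0.0], [-0.0, -0.0, -1.0]]
ft_force: [1.2, 0.1, 0.6]
grip_width: 0.0514
gripper_force: 0.0
time_s: 1.98
position: [0.6031, -0.0382, 0.199]
tool_rot: [[0.995, -0.104, -0.005], [-0.104, -0.995, 0.001], [-0.005, -0.001, -1.0]]
ft_force: [0.4, 1.1, 0.6]
grip_width: 0.0514
gripper_force: 0.0
```

```bash
python3 - <<'E'
from rig import optics,observe
from h import *
d=optics.get_image('wrist');np.savez('pics/w1.npz',**d)
im=cv2.resize(d['pixels'][...,::-1],(768,576),interpolation=cv2.INTER_CUBIC)
p=proj(d,[[.6039,-.0389,.043],[.4975,-.0271,.043],[.6877,-.0481,.043]]);print(p*1.5, observe()['position'])
cv2.imwrite('pics/w1.png',im)
E
```

```text
[[387.13050398 260.40798276]
 [386.20264727 392.27218311]
 [387.86735659 135.52985659]] [ 0.6036438  -0.03898903  0.20079819]
```

View pics/w1.png

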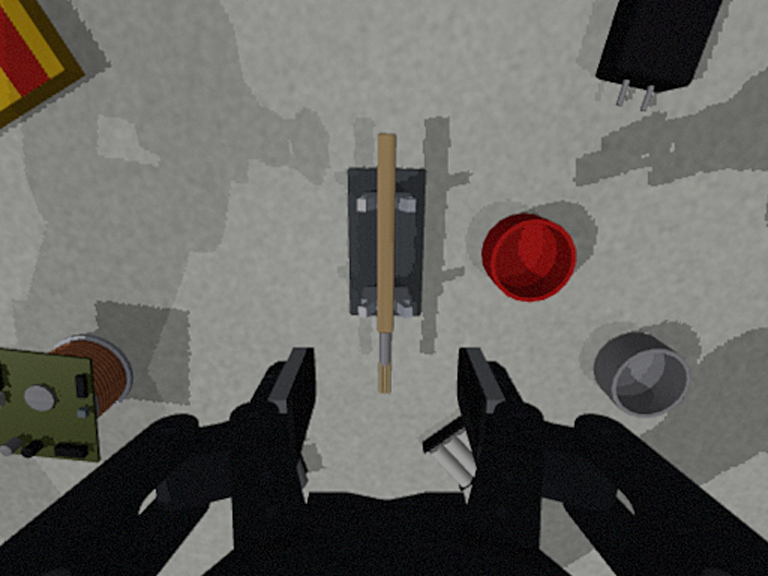

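The wrist view shows the brush vertical, from tip (385,392) to butt (387,133), matching the prediction. Grey pot rim is centred near (649,375) and the pad at (40,398).

```bash
python3 - <<'E'
from h import *
np.set_printoptions(precision=4,suppress=True)
d=np.load('pics/w1.npz')
r=lambda u,v,z:ray(d,u/1.5,v/1.5,z)
t=r(385,392.5,.043);b=r(387,133,.043);print(t,b,np.linalg.norm(b-t),'mid',t+(b-t)*108/193,'yaw',np.degrees(np.arctan2((b-t)[1],(b-t)[0])))
P=np.array([r(348.5,169,.006),r(425,169,.006),r(425,315,.006),r(348.5,315,.006)]);print('plate',P.mean(0),np.linalg.norm(P-np.roll(P,-1,0),axis=1))
print('rest x:',(P[0]+P[1]-P[2]-P[3])/2)
print('pot',r(649,375,.034),'width',np.linalg.norm(r(608,375,.034)-r(690,375,.034)))
print('pad',r(40,398,.06))
E
python3 -m jog '[[0,0,0,0,0,0.05,60],[0,0,0,0,0,0.05,60],[0,0,0,0,0,0.05,60],[0,0,0,0,0,0.022,60],[0,0,0,0,0,0,60]]'
```

```text
[ 0.4974 -0.0261  0.043 ] [ 0.6893 -0.0477  0.043 ] 0.19312877442432072 mid [ 0.6048 -0.0382  0.043 ] yaw -6.40996035248925
plate [ 0.6066 -0.0389  0.006 ] [0.0577 0.1179 0.0639 0.118 ]
rest x: [ 0.1173 -0.0122  0.    ]
pot [ 0.4859 -0.2375  0.034 ] width 0.06558365752171952
pad [0.5297 0.23   0.06  ]
time_s: 2.65
position: [0.6038, -0.0397, 0.0292]
tool_rot: [[0.994, -0.106, -0.001], [-0.106, -0.994, 0.0], [-0.001, -0.0, -1.0]]
ft_force: [-0.3, 0.3, 0.8]
grip_width: 0.0513
gripper_force: 0.0
```

```bash
python3 -m jog '[[0,0,0,0.001,-0.001,0.004,60],[0,0,0,0,0,0,40],[0,0,0,0,0,0,20],[0,0,0,0,0,0,0],[0,0,0,0,0,0,0],[0,0,0,0,0,0,0],[0,0,0,0,0,0,0]]' 40
python3 -m jog '[[0,0,0,0,0,-0.02,0],[0,0,0,0,0,-0.04,0],[0,0,0,0,0,-0.05,0],[0,0,0,0,0,-0.05,0],[0,0,0,0,0,0,0]]'
```

```text
time_s: 3.52
position: [0.6055, -0.0381, 0.0261]
tool_rot: [[0.994, -0.105, 0.001], [-0.105, -0.994, -0.0], [0.001, 0.0, -1.0]]
ft_force: [-1.0, 0.2, 6.0]
grip_width: 0.011
gripper_force: 40.1
time_s: 4.15
position: [0.6065, -0.0383, 0.1892]
tool_rot: [[0.994, -0.105, 0.008], [-0.105, -0.994, -0.002], [0.008, 0.001, -1.0]]
ft_force: [0.1, -0.9, -1.3]
grip_width: 0.0109
gripper_force: 39.3
```

```bash
python3 -m jog '[[0,0,0,-0.0022,0.0533,0,0],[0,0,0,-0.0022,0.0533,0,0],[0,0,0,-0.0022,0.0533,0,0],[0,0,0,-0.0022,0.0533,0,0],[0,0.1745,0,0,0,0,0],[0,0.1745,0,0,0,0,0],[0,0.1745,0,0,0,0,0],[0,0.1745,0,0,0,0,0],[0,0,0,0,0,0,0],[0,0,0,0,0,0,0]]'
cat > see.py <<'E'
from rig import optics,observe
from h import *
import sys
np.set_printoptions(precision=4,suppress=True)
o=observe();R=np.array(o['tool_rot']);T=np.array(o['position'])
tip=T+R@[-.1087,0,-.0169];mid=T+R@[-.0007,0,-.0169]
print('TCP',T,'tip',tip,'mid',mid,'x',R[:,0])
def circ(c,r,n=40):
    a=np.linspace(0,2*np.pi,n);return np.array(c)+np.c_[r*np.cos(a),r*np.sin(a),0*a]
E
python3 - <<'E'
from see import *
c=[.4835,-.238,.034]
ims=[]
for n,w in(('wrist',None),('top',(333,230)),('scene',(200,225))):
    d=optics.get_image(n);np.savez(f'pics/{n}2.npz',**d)
    if w is None: im=crop(d,256,192,510,380,1);f=1;o0=(1,2)
    else: im=crop(d,w[0],w[1],60,60,5);f=5;o0=(int(w[0]-30),int(w[1]-30))
    print(n,proj(d,[c,tip,mid]))
    for r in(.032,):
        q=((proj(d,circ(c,r))-o0+.5)*f).astype(int)
        for k in q[::2]: cv2.circle(im,tuple(map(int,k)),1,(0,255,255),-1)
    ims.append(im)
W=np.zeros((600,800,3),np.uint8)
cv2.imwrite('pics/w2.png',ims[0]);W=np.hstack([ims[1],ims[2]]);
A=np.zeros((680,600,3),np.uint8);A[:380,:510]=ims[0];A[380:,:]=W
cv2.imwrite('pics/a2.png',cv2.resize(A,None,fx=.88,fy=.88))
E
```

```text
time_s: 5.4
position: [0.5751, -0.2485, 0.1851]
tool_rot: [[0.774, -0.101, 0.626], [-0.08, -0.995, -0.061], [0.629, -0.003, -0.778]]
ft_force: [0.7, -1.2, 0.1]
grip_width: 0.0111
gripper_force: 39.4
TCP [ 0.5751 -0.2485  0.1851] tip [ 0.4804 -0.2388  0.1299] mid [ 0.564  -0.2474  0.1978] x [ 0.7736 -0.0801  0.6285]
wrist [[256.6034 375.9071]
 [257.4474 418.0178]
 [257.3293 260.5398]]
top [[336.4763 228.1719]
 [345.3962 225.4933]
 [355.3841 187.7409]]
scene [[198.0252 230.9913]
 [193.2518 207.1686]
 [211.3685 200.4603]]
```

View pics/a2.png

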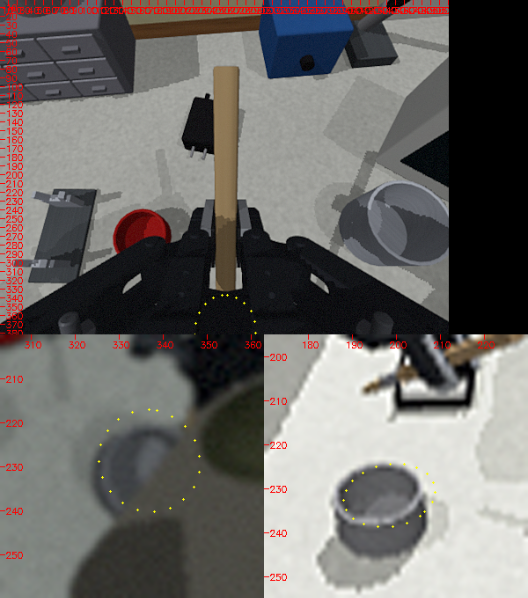

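The scene view shows the brush held and the pot rim about 1.5 px left of my circle; the top view suggests about 4 px lower. I'll fit the rim by image gradient in each camera.

```bash
cat > fit.py <<'E'
from h import *
def C(c,r,z,n=90):
    a=np.linspace(0,2*np.pi,n,endpoint=False);return np.c_[c[0]+r*np.cos(a),c[1]+r*np.sin(a),0*a+z]
def score(d,g,c,rs,z):
    s=0
    for r in rs:
        q=proj(d,C(c,r,z)).astype(np.float32)-0.5*0
        s+=cv2.remap(g,q[:,0],q[:,1],cv2.INTER_LINEAR).mean()
    return s
def fit(d,c0,rs,z,w=.02,st=.001):
    im=cv2.GaussianBlur(cv2.cvtColor(d['pixels'],cv2.COLOR_RGB2GRAY).astype(np.float32),(0,0),.8)
    g=np.hypot(cv2.Sobel(im,5,1,0),cv2.Sobel(im,5,0,1)).astype(np.float32)
    k=np.arange(-w,w+1e-9,st);S=np.array([[score(d,g,(c0[0]+a,c0[1]+b),rs,z) for b in k] for a in k])
    return S/S.mean(),k
E
python3 - <<'E'
from fit import *
def run(name,c0,rs,z,files):
    tot=0
    for f in files:
        S,k=fit(np.load(f),c0,rs,z);tot=tot+S;i=np.unravel_index(S.argmax(),S.shape);print(name,f,np.round([c0[0]+k[i[0]],c0[1]+k[i[1]]],4),round(S.max(),2))
    i=np.unravel_index(tot.argmax(),tot.shape);print(' joint',c0[0]+k[i[0]],c0[1]+k[i[1]],tot.max()/len(files))
F=['pics/top0.npz','pics/scene0.npz','pics/w1.npz']
run('pot',(.48,-.238),(.032,.028),.034,F)
run('pad',(.528,.231),(.011,),.06,F)
E
```

```text
pot pics/top0.npz [ 0.472 -0.231] 1.75
pot pics/scene0.npz [ 0.477 -0.242] 2.12
pot pics/w1.npz [ 0.478 -0.239] 2.34
 joint 0.477 -0.23999999999999996 1.8812538
pad pics/top0.npz [0.529 0.233] 2.5
pad pics/scene0.npz [0.548 0.251] 2.06
pad pics/w1.npz [0.53  0.231] 4.68
 joint 0.53 0.23100000000000004 2.8152606
```

```bash
python3 -m jog '[[0,0,0,-0.0096,0.0013,-0.0078,0],[0,0,0,0,0,0,0],[0,0,0,-0.0178,0,0.022,0],[0,0,0,-0.0178,0,0.022,0],[0,0,0,-0.0178,0,0.022,0],[0,0,0,-0.012,0,0.0148,0],[0,0,0,0,0,0,0],[0,0,0,0,0,0,0]]'
python3 - <<'E'
from see import *
d=optics.get_image('scene');im=crop(d,196,222,80,60,8)
q=(proj(d,[tip,mid])-[156,192])*8;print(q);cv2.imwrite('pics/s3.png',im)
E
```

```text
time_s: 6.55
position: [0.5629, -0.2483, 0.0822]
tool_rot: [[0.771, -0.101, 0.628], [-0.079, -0.995, -0.062], [0.631, -0.002, -0.775]]
ft_force: [-0.1, 0.0, -0.3]
grip_width: 0.0109
gripper_force: 39.4
TCP [ 0.5629 -0.2483  0.0822] tip [ 0.4684 -0.2386  0.0267] mid [ 0.5518 -0.2472  0.0949] x [ 0.7714 -0.0794  0.6314]
[[307.6972 312.3579]
 [444.5295 274.1728]]
```

View pics/s3.png

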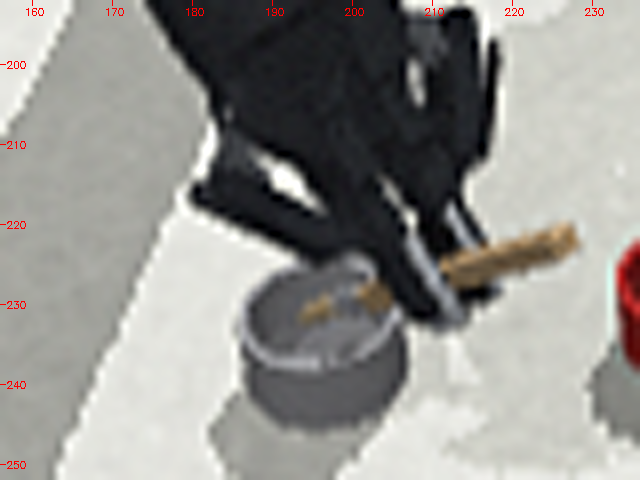

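The tip is at (194,231), inside the pot mouth and clear of the rim. I'll lower it a further 11 mm.

```bash
python3 -m jog '[[0,0,0,-0.0035,0,0.0043,0],[0,0,0,-0.0035,0,0.0043,0],[0,0,0,0,0,0,0],[0,0,0,0,0,0,0],[0,0,0,0,0,0,0],[0,0,0,0,0,0,0]]'
python3 -c "
from see import *"
python3 -m jog '[[0,0,0,0.0178,0,-0.022,0],[0,0,0,0.0178,0,-0.022,0],[0,0,0,0.0178,0,-0.022,0],[0,0,0,0.0178,0,-0.022,0],[0,0,0,0.0178,0,-0.022,0],[0,0,0,0,0,0,0]]'
```

```text
time_s: 7.35
position: [0.5626, -0.248, 0.0703]
tool_rot: [[0.772, -0.101, 0.628], [-0.08, -0.995, -0.061], [0.631, -0.003, -0.776]]
ft_force: [0.2, -0.1, -0.9]
grip_width: 0.0113
gripper_force: 39.4
TCP [ 0.5626 -0.248   0.0703] tip [ 0.4681 -0.2383  0.0149] mid [ 0.5515 -0.2469  0.083 ] x [ 0.7719 -0.0798  0.6308]
time_s: 8.1
position: [0.5627, -0.2486, 0.2138]
tool_rot: [[0.77, -0.101, 0.63], [-0.078, -0.995, -0.064], [0.633, -0.0, -0.774]]
ft_force: [-1.3, -0.2, -1.3]
grip_width: 0.011
gripper_force: 39.4
```

```bash
python3 -m jog '[[0,0,0,0.0014,-0.0593,0.0011,0],[0,0,0,0.0014,-0.0593,0.0011,0],[0,0,0,0.0014,-0.0593,0.0011,0],[0,0,0,0.0014,-0.0593,0.0011,0],[0,0,0,0.0014,-0.0593,0.0011,0],[0,0,0,0.0014,-0.0593,0.0011,0],[0,0,0,0.0014,-0.0593,0.0011,0],[0,0,0,0.0014,-0.0593,0.0011,0],[0,0,0,0,0,0,0],[0,0,0,0,0,0,0]]'
python3 -c "
from see import *;print(R.T@(np.array([.530,.231,.075])-tip),R)"
```

```text
time_s: 9.35
position: [0.6235, 0.2214, 0.2117]
tool_rot: [[0.774, -0.1, 0.625], [-0.079, -0.995, -0.061], [0.628, -0.002, -0.778]]
ft_force: [-0.1, 0.2, -0.9]
grip_width: 0.011
gripper_force: 39.4
TCP [0.6235 0.2214 0.2117] tip [0.5289 0.231  0.1565] mid [0.6124 0.2225 0.2244] x [ 0.7738 -0.079   0.6285]
[-0.0504  0.      0.0641] [[ 0.7738 -0.1     0.6255]
 [-0.079  -0.995  -0.0614]
 [ 0.6285 -0.0019 -0.7778]]
```

```bash
python3 -m jog '[[0,0,0,-0.0168,0,0.0214,0],[0,0,0,-0.0168,0,0.0214,0],[0,0,0,-0.0168,0,0.0213,0],[0,0,0,0,0,0,0],[0,0,0,0,0,0,0]]'
python3 - <<'E'
from see import *
d=optics.get_image('scene');im=crop(d,285,150,60,50,10)
q=(proj(d,[tip,[.53,.231,.06]])-[255,125])*10;print(q)
for k in (proj(d,circ([.53,.231,.06],.011))-[255,125])*10+5: cv2.circle(im,tuple(int(x) for x in k),1,(0,255,255),-1)
cv2.imwrite('pics/s4.png',im)
E
```

```text
time_s: 9.98
position: [0.626, 0.2208, 0.1328]
tool_rot: [[0.771, -0.102, 0.628], [-0.081, -0.995, -0.062], [0.631, -0.003, -0.775]]
ft_force: [-1.1, -0.3, -0.1]
grip_width: 0.0111
gripper_force: 39.5
TCP [0.626  0.2208 0.1328] tip [0.5315 0.2307 0.0773] mid [0.6148 0.2219 0.1455] x [ 0.7712 -0.081   0.6315]
[[331.7915 276.5804]
 [327.9401 313.9241]]
```

View pics/s4.png

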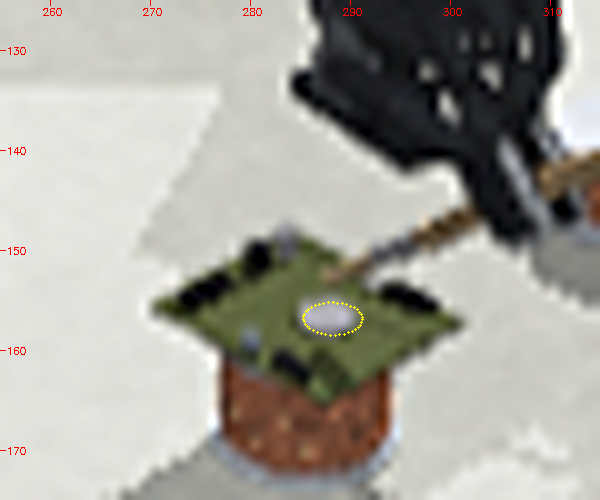

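The tip is at (331,272), directly above the pad at (328,315), and the pad sits on my predicted circle. I'll lower it gently.

```bash
python3 -m jog '[[0,0,0,-0.0048,0,0.0058,0],[0,0,0,-0.0048,0,0.0058,0],[0,0,0,-0.0015,0,0.0019,0],[0,0,0,-0.0015,0,0.002,0],[0,0,0,0,0,0,0],[0,0,0,0,0,0,0],[0,0,0,0,0,0,0],[0,0,0,0,0,0,0]]'
python3 - <<'E'
from see import *
d=optics.get_image('scene');im=crop(d,285,150,60,50,10)
print((proj(d,[tip])-[255,125])*10)
print([np.round(optics and observe()['ft_force'],2)])
cv2.imwrite('pics/s5.png',im)
E
```

```text
time_s: 11.02
position: [0.6255, 0.2217, 0.1118]
tool_rot: [[0.772, -0.101, 0.628], [-0.08, -0.995, -0.061], [0.631, -0.003, -0.776]]
ft_force: [-0.3, -0.3, 1.0]
grip_width: 0.0111
gripper_force: 39.5
TCP [0.6255 0.2217 0.1118] tip [0.5309 0.2315 0.0564] mid [0.6143 0.2228 0.1245] x [ 0.772  -0.08    0.6306]
[[330.5607 322.1048]]
[array([-0.2 , -0.09,  0.2 ])]
```

View pics/s5.png

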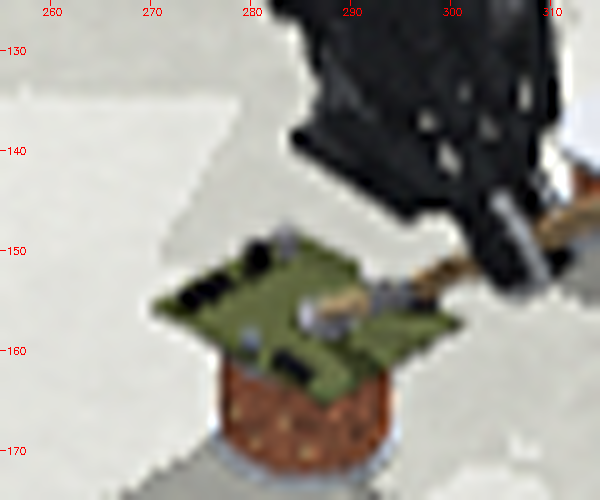

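The tuft lies on the pad, with its tip at about (325,312), above the unbent prediction of 322, so it is bent in contact. I'll press 1.5 mm more to be sure.

```bash
python3 -m jog '[[0,0,0,-0.0009,0,0.0012,0],[0,0,0,0,0,0,0],[0,0,0,0,0,0,0],[0,0,0,0,0,0,0]]'
python3 - <<'E'
from see import *
f=[]
for i in range(6): optics.get_image('top');f.append(observe()['ft_force'])
print(np.mean(f,0))
E
python3 -m jog '[[0,0,0,0.0063,0,-0.0078,0],[0,0,0,0.0158,0,-0.0194,0],[0,0,0,0.0158,0,-0.0194,0],[0,0,0,0.0158,0,-0.0194,0],[0,0,0,0,0,0,0],[0,0,0,0,0,0,0]]'
python3 - <<'E'
from see import *
f=[]
for i in range(6): optics.get_image('top');f.append(observe()['ft_force'])
print(np.mean(f,0))
E
```

```text
time_s: 11.58
position: [0.6255, 0.2217, 0.1102]
tool_rot: [[0.772, -0.101, 0.628], [-0.08, -0.995, -0.061], [0.631, -0.003, -0.776]]
ft_force: [-0.0, 0.4, 1.0]
grip_width: 0.0111
gripper_force: 39.5
TCP [0.6255 0.2217 0.1102] tip [0.531  0.2315 0.0548] mid [0.6144 0.2228 0.1229] x [ 0.772  -0.0799  0.6305]
[0.0835 0.3555 0.4254]
time_s: 12.62
position: [0.6251, 0.2214, 0.1944]
tool_rot: [[0.773, -0.101, 0.626], [-0.08, -0.995, -0.062], [0.629, -0.002, -0.777]]
ft_force: [0.3, 1.2, -1.0]
grip_width: 0.0108
gripper_force: 39.5
TCP [0.6251 0.2214 0.1944] tip [0.5304 0.2311 0.1391] mid [0.6139 0.2225 0.2071] x [ 0.773  -0.0798  0.6294]
[ 0.1648 -0.1261 -0.4054]
```

Vertical force was 0.8 N higher than when lifted off, so contact is confirmed. Next, level the brush and return it to the rest.

```bash
python3 -m jog '[[0,-0.1702,0,0,0,0,0],[0,-0.1702,0,0,0,0,0],[0,-0.1702,0,0,0,0,0],[0,-0.1702,0,0,0,0,0],[0,0,0,0.0014,0.052,0,0],[0,0,0,0.0014,0.052,0,0],[0,0,0,0.0014,0.052,0,0],[0,0,0,0.0014,0.052,0,0],[0,0,0,0.0014,0.052,0,0],[0,0,0,0,0,0,0]]'
python3 -m jog '[[0,0,0,0,0,0.05,0],[0,0,0,0,0,0.035,0],[0,0,0,0,0,0,0],[0,0,0,0,0,0,0]]'
python3 - <<'E'
from see import *
print(R)
d=optics.get_image('scene');print((proj(d,[tip,mid,mid+R[:,0]*.085])-[222,165])*8)
a=crop(d,267,200,90,70,8);cv2.imwrite('pics/s6.png',a)
E
```

```text
time_s: 14.18
position: [0.6062, -0.0412, 0.1942]
tool_rot: [[0.994, -0.105, 0.001], [-0.105, -0.994, 0.002], [0.001, -0.002, -1.0]]
ft_force: [0.2, 0.6, -0.5]
grip_width: 0.0106
gripper_force: 39.5
time_s: 14.68
position: [0.6074, -0.0373, 0.1111]
tool_rot: [[0.995, -0.1, 0.004], [-0.1, -0.995, 0.002], [0.004, -0.002, -1.0]]
ft_force: [-0.2, -1.0, -0.4]
grip_width: 0.0113
gripper_force: 39.5
TCP [ 0.6074 -0.0373  0.1111] tip [ 0.4991 -0.0264  0.1276] mid [ 0.6066 -0.0372  0.128 ] x [ 0.995  -0.1     0.0039]
[[ 0.995  -0.1     0.0041]
 [-0.1    -0.995   0.0021]
 [ 0.0039 -0.0025 -1.    ]]
[[145.6818  69.3714]
 [352.8867 165.8332]
 [528.7611 247.7094]]
```

View pics/s6.png

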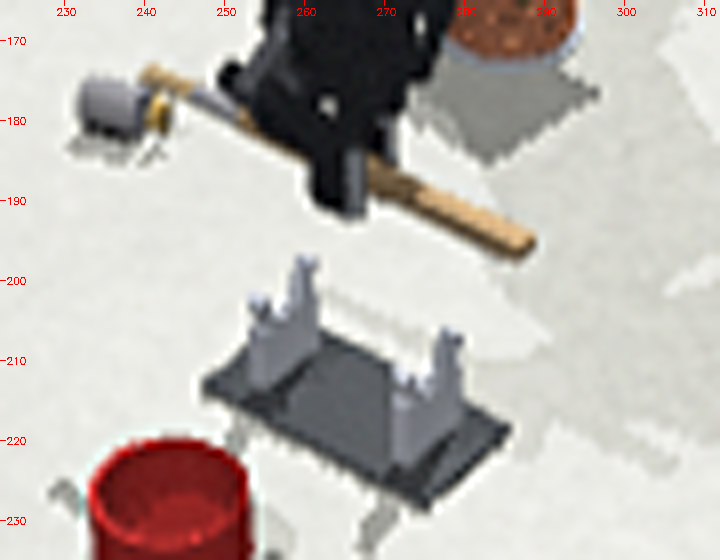

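The brush is level and undisturbed, with its tip at (145,75) and butt at (530,242) above the rest. Lower, release and retreat.

```bash
python3 -m jog '[[0,0,0,-0.0014,0.001,0.02,0],[0,0,0,0,0,0.02,0],[0,0,0,0,0,0.015,0],[0,0,0,0,0,0,0],[0,0,0,0,0,0,0]]'
python3 -m jog '[[0,0,0,0,0,0.01,0],[0,0,0,0,0,0.01,0],[0,0,0,0,0,0.006,0],[0,0,0,0,0,0,0],[0,0,0,0,0,0,0]]'
```

```text
time_s: 15.35
position: [0.6056, -0.0385, 0.0556]
tool_rot: [[0.995, -0.101, 0.003], [-0.101, -0.995, 0.002], [0.003, -0.003, -1.0]]
ft_force: [0.7, -0.0, -0.3]
grip_width: 0.0109
gripper_force: 39.5
time_s: 15.98
position: [0.6053, -0.0383, 0.0288]
tool_rot: [[0.995, -0.101, 0.002], [-0.101, -0.995, 0.003], [0.002, -0.003, -1.0]]
ft_force: [-0.1, 0.8, -0.2]
grip_width: 0.011
gripper_force: 39.5
```

```bash
python3 -m jog '[[0,0,0,0,0,0.0018,0],[0,0,0,0,0,0,0],[0,0,0,0,0,0,20],[0,0,0,0,0,0,40],[0,0,0,0,0,0,50],[0,0,0,0,0,0,50],[0,0,0,0,0,0,50]]'
python3 -m jog '[[0,0,0,0,0,-0.03,50],[0,0,0,0,0,-0.05,50],[0,0,0,0,0,-0.05,50],[0,0,0,0,0,-0.05,50],[0,0,0,0,0,0,50],[0,0,0,0,0,0,50],[0,0,0,0,0,0,50]]'
python3 - <<'E'
from see import *
d=optics.get_image('wrist');a=cv2.resize(d['pixels'][...,::-1],None,fx=.9,fy=.9);print(proj(d,[[.4974,-.0261,.043],[.6893,-.0477,.043]])*.9)
s=optics.get_image('scene');b=crop(s,235,215,115,86,4)
W=np.zeros((600,800,3),np.uint8);W[:346,:461]=a[:346,:461];W[:344,461:800]=b[:344,:339];cv2.imwrite('pics/f.png',W[:350])
E
```

```text
time_s: 16.85
position: [0.6051, -0.0383, 0.0268]
tool_rot: [[0.995, -0.101, 0.002], [-0.101, -0.995, 0.003], [0.001, -0.003, -1.0]]
ft_force: [1.6, 0.2, -0.5]
grip_width: 0.0427
gripper_force: 0.0
time_s: 17.73
position: [0.6043, -0.0387, 0.2053]
tool_rot: [[0.995, -0.101, -0.001], [-0.101, -0.995, 0.003], [-0.001, -0.003, -1.0]]
ft_force: [1.2, -1.0, -0.6]
grip_width: 0.043
gripper_force: 0.0
TCP [ 0.6043 -0.0387  0.2053] tip [ 0.4962 -0.0278  0.2223] mid [ 0.6036 -0.0387  0.2222] x [ 0.9949 -0.1008 -0.0014]
[[230.7935 234.3969]
 [232.5456  81.8441]]
```

View pics/f.png

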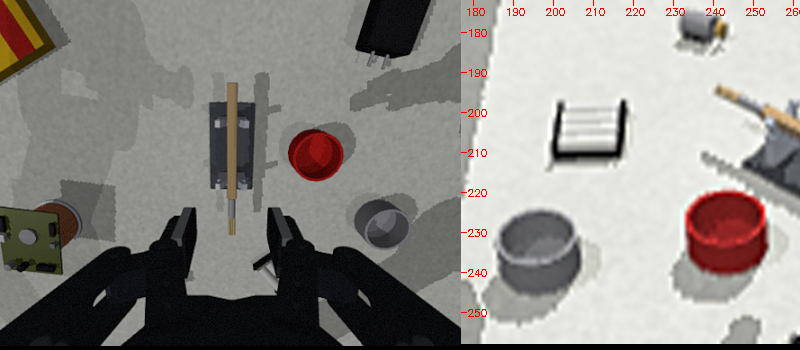

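The brush lies in both notches, tip at (232,235) and butt at (232,83), as before. The pot is upright at its original place, (196,231) in the scene view.

```bash
python3 -c "
from rig import job
print(job.close_job())"
```

```text
the job is handed in; nothing more can be done
None
```

I dipped the brush in the pot, touched it to the terminal pad (about 0.8 N measured) and laid it back in both notches of its rest; the job is handed in at about 18 s, but no verdict was returned.

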